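# Hang the tool holder on the twin-pin rack

### The job

Pick up the yellow tool holder by its black rib and hang it on the blue rack with both steel pins through its two holes, pushed right back flush against the rails and hanging straight on the pins by itself when you let go. The pins have been clamped somewhere near the middle of their slot, so feel for them gently and never force the holder against the rack; leave everything else where it is.

Things in the scene. Friction and masses are not known exactly. Their poses are not given: they have to be found in the camera images.
- holder_mid (a point): Centre of the tool holder's black upright rib, the thing to grip across its 12 mm thickness (y) near its top. The rib is 52 mm deep (x, from 10 to 62 mm ahead of the holder's back face) and 110 mm high, in the middle of the front. This point is 55 mm above the underside, 36 mm ahead of the back face. Axes: x out through the holder's back, y along its width, z up.
- holder_back (a point): Point on the holder's back face midway between its two holes, 72 mm above the underside (17 mm above and 36 mm behind the rib's centre); same axes. The holes go straight through the 10 mm back plate, 35 mm to either side along y, 13 mm in diameter with a small chamfer.
- holder: The whole yellow tool holder, upright on the table, about 0.4 kg: back plate 140 mm wide, 95 mm high, 10 mm thick, a drilled shelf 38 mm deep and 6 mm thick along its foot at the front, and the rib. Origin: middle of the back face's lower edge. Pressing it on the rack with more than 25 N is too much.
- rack_face (a point): Middle of the rack's slot, in the plane of the rails' front face, 165 mm above the table; x points into the rack (away from the robot), y along the rails, z up. Pins are at this height; the hung holder's back point ends in this plane, level with this point or up to 2 mm lower, at the pins' sideways offset. Rails reach from 63 mm below to 35 mm above it.
- rack: Fixed rack: two blue rails 240 mm wide on grey posts; origin on the table under rack_face, foot 10 mm thick, 20 mm ahead of the face. A steel bar in the slot holds two level pins, 10 mm thick, 70 mm apart, 38 mm out of the face to -x, tips bevelled. The bar is clamped rigidly up to 15 mm to either side of rack_face along y, other each time, not measured.
- wood: Bystander, to be left alone: pine packing block, 50x160x45 mm, lying to the right.
- tbolt: Bystander, to be left alone: dark T-slot bolt with nut, lying to the right of the rack, 28x122x22 mm.

How it is judged:
On the way, in this order (a step that is already met when the one before it is completed fails the run):
1. the holder is lifted clear of the table (height (world z) of holder_mid above 0.1 m), for 0.2 s.
2. both pins are through the holder's two holes: its back within 30 mm of the rails' front face, at pin height (6 mm), within 20 mm sideways of the rack's middle (x of holder_back in the frame of rack_face above -0.03 m and y of holder_back in the frame of rack_face between -0.02 and 0.02 m and z of holder_back in the frame of rack_face between -0.006 and 0.006 m), for 0.1 s.
At the end, for the whole second after the job is handed in: The holder hangs released on both pins, at rest: its back within 3 mm of the rails' front face, its hole line within 6 mm of pin height, within 20 mm sideways of the rack's middle, upright and parallel to the rails within 0.06 rad (x of holder_back in the frame of rack_face between -0.003 and 0.004 m and y of holder_back in the frame of rack_face between -0.02 and 0.02 m and z of holder_back in the frame of rack_face between -0.006 and 0.006 m and angle between holder_back's own z axis and vertical below 0.06 rad and angle between the y axis of holder_back and the y axis of rack_face, either way round below 0.06 rad and linear speed of holder below 0.01 m/s); the robot touches nothing.
It fails at once if the holder is pressed on the rack with more than 25 N (contact force between holder and rack above 25 N).
It fails at once if a bystander (wood block, T-bolt) is moved by more than 15 mm (distance of any of wood, tbolt from where it was at the start of the episode above 0.015 m).
It also fails if it takes over 72 s, if anything falls off the work surface, if the arm or the gripper's body presses on something with over 40 N, if the wrist force passes 120 N, or if a joint passes its speed limit or range.

### The arm

A 7-joint arm with a two-finger parallel gripper is mounted at the origin on the work surface; the furniture and walls round the work are solid. World frame = base frame: x ahead of the robot, y to its left, z up, the work surface at z = 0. Lengths are in m, angles in rad, forces in N, time in s.
With the tool pointing down it reaches from about 0.4 to 0.85 m from the base axis. Payload 10.4 kg.
Tool frame: the origin (TCP) lies on the centre line of the jaws, within the pads' length; the fingertips stand r.tip_extent ahead of it and the grasp point (between the pads) lies 8 mm behind it (r.tip_extent is the distance from the TCP to the fingertips, in m); z points along the fingers, y is the direction in which the jaws open and shut (so a half turn about z gives the same grasp; the last joint's range is limited). The gripper opens to 87 mm and grips with 3 to 60 N. Pads are 19 mm wide; open, the fingers measure 117 mm over their backs; the gripper's body (75 mm by 190 mm) begins 51 mm behind the grasp point.
Start: joints at [-0.023, 0.332, -0.065, 1.46, 0.022, 1.35, -0.088], TCP at [0.625, 0, 0.234] pointing down, gripper open.
Joint ranges: [-2.6, 2.6], [-0.5, 2.12], [-1.47, 1.34], [0.16, 2.42], [-1.27, 4.41], [0.06, 2.06], [-2.6, 2.6]. Speed limits (rad/s): [2.22, 2.22, 2.79, 2.79, 3.14, 3.14, 3.14].

### API

Orientations are given as a unit quaternion [x, y, z, w].
In Python, from bench import r gives the robot as it stands.
- The arm moves only by the shell command python3 -m jog 'ROWS' [FORCE]. ROWS is JSON, a list of rows, each a list of 7 numbers: the shift along the tool's x, y, z in cm, then the turn, a rotation vector about the tool's x, y, z in rad, then the opening, from -1 (shut) to 1 (fully open). In form: [[tx, ty, tz, wx, wy, wz, jaw], ...]. A call has 1 to 20 rows; each row shifts and turns the commanded pose from where the row before left it, along the tool's axes as they then stand; what a row does not reach is not made up. A row lasts 1/8 s, in which the tool goes at most 62.5 mm and 10.7 degrees, less where a joint would pass 70% of its speed; a pose out of reach is approached as far as the arm can. A call with a gripper value outside its range is refused whole. The fingers move at their own pace and stop on an object; FORCE is the grip in N (left out, the last holds). Time passes only in rows, so rows that do not move let the fingers close. It gives the time, the measured TCP pose, the force and the opening at its end, in the units of the state.
- r.read_state(): the state, without advancing time (a new reading comes with each control period).
- r.camera(name): name is "scene" or "side" or "wrist"; returns a dict with "frame" (384x512x3 uint8, red, green, blue), "fx", "fy", "cx", "cy" (pixels), "k1" (the pictures are not rectified: a ray, as slopes to the right and down, at radius r is drawn at 1 + k1 r^2 times it, then the intrinsics apply), "camera_from_world" (4x4, takes a point from world to camera coordinates). Camera axes: x right, y down, z forward; pixel columns grow to the right and rows downward; lengths in m; the calibration is good to about 2 mm. A picture is of the moment at which its call begins. There is no depth.
- r.close_job(): hands the job in, once; it reports no verdict.
Trained networks look in a picture, given as the dict that the camera call returned (one of the last four; its "shot" number tells which), for a name from the list of things; names that differ only in an ending like _2 or _b are one class to them, and where a whole thing is asked for, a point or a joint stands for the part that bears it (a point fixed in the world has none). Each returns a list of dicts, best first, with "score" (0 to 1); they miss things now and then, are a little off and sometimes report something else, mostly with a low value. They report only what shows in the picture. A call takes as long as a camera call.
- r.search_frame(picture, thing): "rect" ([left, top, right, bottom] in pixels, round what is visible of it).
The state is a dict: "time": time; "joint_positions": joint angles; "joint_vel": joint speeds; "joint_torque": joint torques, N m; "ee_pos": TCP position; "eef_rot": TCP orientation; "ft_force": force on the tool from outside, world axes, zero at the start; "torque": the same for the moment, N m; "width": finger opening in m.
Only numpy, scipy, OpenCV 4.12 (cv2) and the standard library are available. Lean on these libraries where they do the work, as an engineer would, in place of code of your own. Each camera call takes 0.05 s, during which the arm holds its last target.

## Working session

There is one attempt and no reset: what is moved stays moved. The work goes in short steps, Python scripts to look and compute and a shell command to move; the robot and the scene stay as the last step left them, time stands still between calls to the robot, and variables do not carry over. Pictures are saved under pics/ and viewed, and the job is handed in when it is done.

```bash
ls; mkdir -p pics
cat > h.py <<'E'
import numpy as np, cv2
from bench import r
def snap(n,fn=None):
    c=r.camera(n)
    if fn: cv2.imwrite('pics/'+fn,c['frame'][:,:,::-1])
    return c
def proj(c,P):
    P=np.atleast_2d(P); T=np.array(c['camera_from_world']); q=P@T[:3,:3].T+T[:3,3]
    s=q[:,:2]/q[:,2:]; k=1+c['k1']*(s**2).sum(1,keepdims=True); s=s*k
    return s*[c['fx'],c['fy']]+[c['cx'],c['cy']]
def ray(c,uv):
    d=(np.array(uv,float)-[c['cx'],c['cy']])/[c['fx'],c['fy']]
    s=d.copy()
    for _ in range(20): s=d/(1+c['k1']*(s@s))
    T=np.array(c['camera_from_world']); R=T[:3,:3]
    return -R.T@T[:3,3], R.T@np.array([s[0],s[1],1.])
def onplane(c,uv,z):
    o,d=ray(c,uv); return o+d*(z-o[2])/d[2]
E
python3 - <<'E'
from h import *
for n in ['scene','side','wrist']:
    c=snap(n,n+'0.png'); T=np.array(c['camera_from_world'])
    print(n,c['fx'],c['cx'],c['cy'],c['k1'],(-T[:3,:3].T@T[:3,3]).round(3),T[2,:3].round(3))
    for t in ['holder','holder_mid','rack','wood','tbolt']:
        print(t,[(d['score'],np.round(d['rect'])) for d in r.search_frame(c,t)[:2]])
s=r.read_state();print(s['ee_pos'],s['eef_rot'],s['time'],s['width'],s['ft_force'],r.tip_extent)
E
```

```text
pics
scene 457.329094388403 255.12596142200542 191.63825145652677 -0.03750567293697963 [-0.033 -0.548  0.707] [ 0.666  0.314 -0.676]
holder [(0.78, array([176., 195., 240., 276.]))]
holder_mid [(0.67, array([173., 191., 240., 277.]))]
rack [(0.82, array([171.,  94., 273., 231.]))]
wood [(0.69, array([253., 258., 349., 312.]))]
tbolt [(0.94, array([292., 231., 346., 265.]))]
side 473.4418872190035 250.97758845785577 186.39404764196618 -0.10354996628295196 [ 0.574 -1.067  0.756] [-0.052  0.793 -0.607]
holder [(0.65, array([208., 173., 250., 237.]))]
holder_mid [(0.96, array([208., 174., 248., 236.]))]
rack [(0.66, array([264., 111., 333., 244.]))]
wood [(0.79, array([199., 239., 229., 309.]))]
tbolt []
wrist 322.85776086604665 254.25647010614426 192.6824048360648 -0.055329897453697166 [0.625 0.07  0.385] [ 0.    -0.252 -0.968]
holder [(0.92, array([136., 277., 165., 319.]))]
holder_mid [(0.54, array([137., 281., 164., 317.]))]
rack [(0.75, array([205., 206., 340., 320.]))]
wood []
tbolt []
[6.25033035e-01 2.19239718e-05 2.33605761e-01] [7.07106763e-01 7.07106796e-01 5.64850069e-05 4.19500383e-05] 0.9 0.08670806615021241 [-1.57075641  0.1092882  -0.65384658] 0.011
```

View pics/scene0.png

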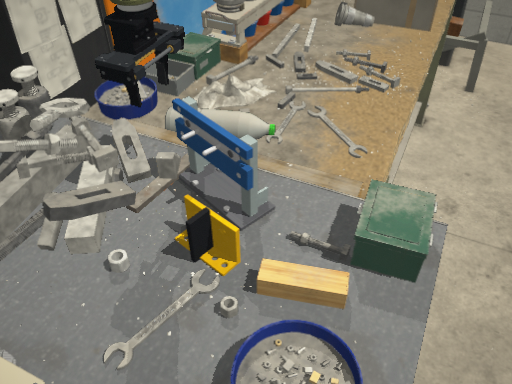

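View pics/side0.png

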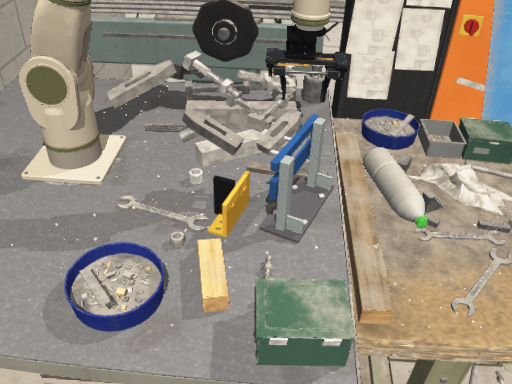

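View pics/wrist0.png

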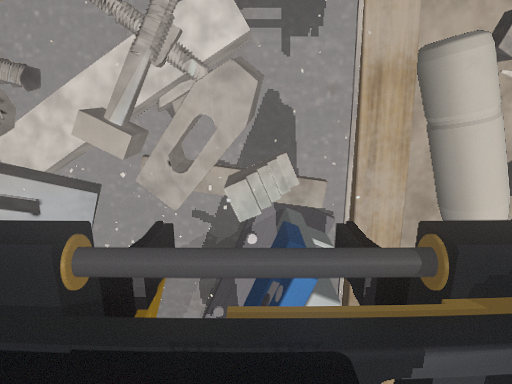

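Run:
```python
from h import *
a=cv2.imread('pics/scene0.png'); b=cv2.imread('pics/side0.png')
def crop(im,x0,y0,w,h,s,fn):
    o=cv2.resize(im[y0:y0+h,x0:x0+w],None,fx=s,fy=s,interpolation=cv2.INTER_CUBIC)
    for i in range(0,w,20): cv2.putText(o,str(x0+i),(i*s,10),0,0.35,(0,255,255),1); cv2.line(o,(i*s,12),(i*s,18),(0,255,255),1)
    for i in range(0,h,20): cv2.putText(o,str(y0+i),(0,i*s+4),0,0.35,(0,255,255),1)
    cv2.imwrite('pics/'+fn,o)
crop(a,160,90,130,100,6,'s_a.png');crop(a,160,180,130,100,6,'s_b.png');crop(b,200,100,140,100,5,'d_a.png');crop(b,200,160,140,100,5,'d_b.png')
```

```text
(no output)
```

View pics/s_a.png

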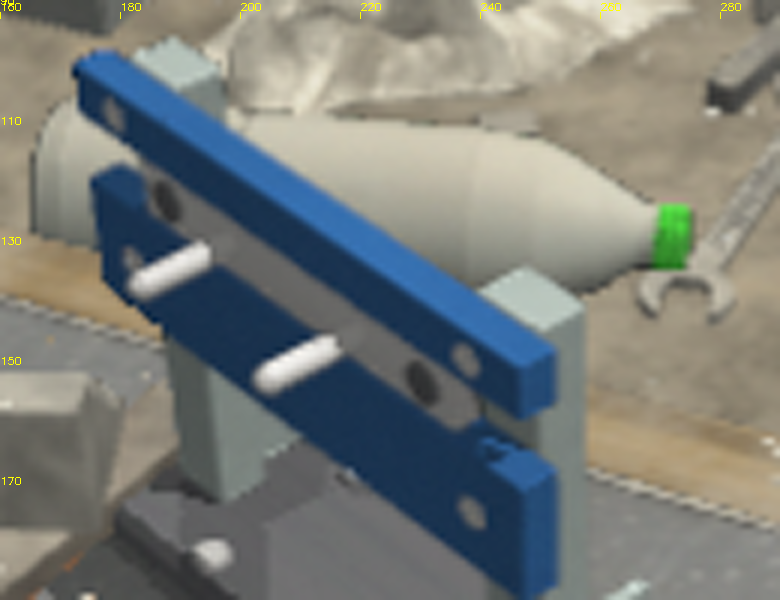

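View pics/s_b.png

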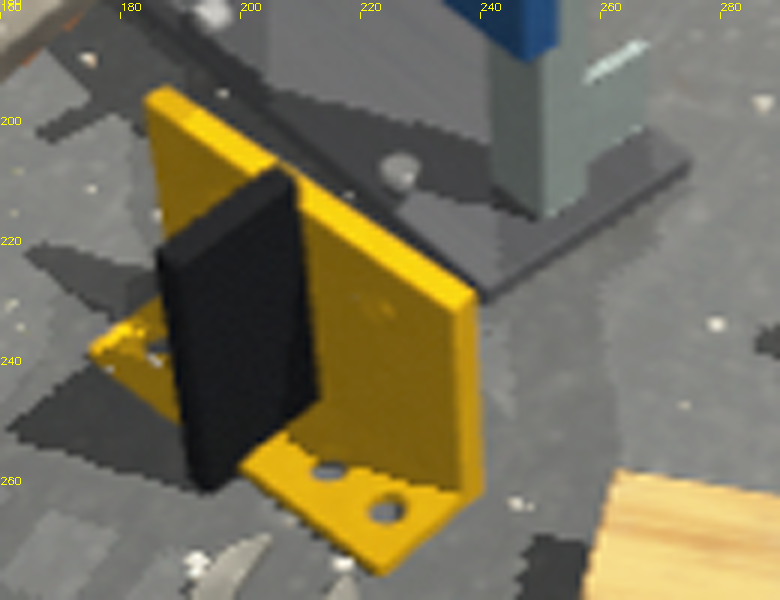

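View pics/d_a.png

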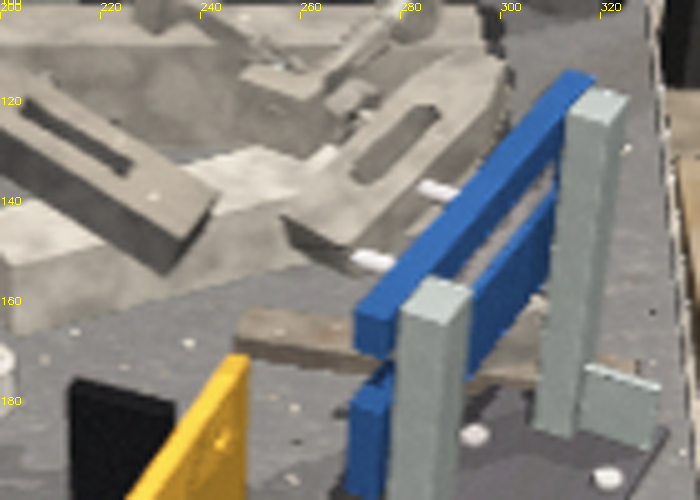

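View pics/d_b.png

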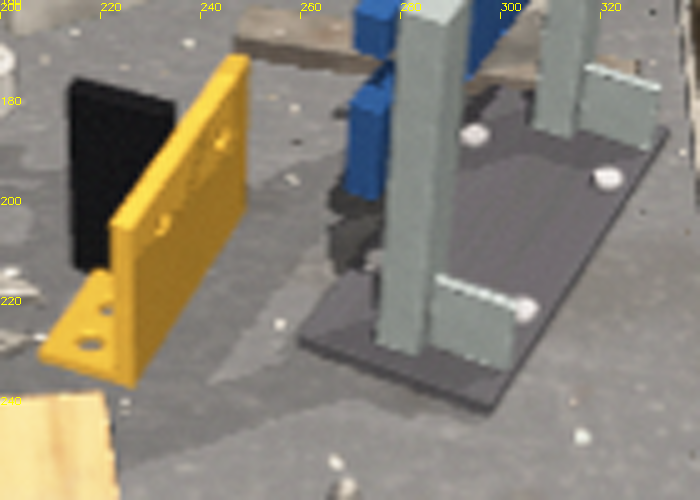

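```bash
cat > fit.py <<'E'
from h import *
from scipy.optimize import least_squares
S=snap('scene');D=snap('side')
H=[(S,184.5,196.3,-10,70,95),(S,188,194.5,0,70,95),(S,236.3,231.7,-10,-70,95),(S,239.5,228.7,0,-70,95),(S,240.5,261.7,0,-70,0),
(S,223.8,275.8,-48,-70,0),(S,175,238.3,-48,70,6),(S,187,221.7,-62,6,110),(S,209.5,210,-10,-6,110),(S,194.5,262.5,-62,-6,0),
(D,226.6,205.6,0,-70,95),(D,222.4,203.6,-10,-70,95),(D,249.8,172.4,0,70,95),(D,245.6,171,-10,70,95),(D,227,237.4,0,-70,0),(D,207.6,231,-48,-70,6),(D,249.2,201.6,0,70,0),
(D,232.6,204.8,0,-35,72),(D,244.4,187.4,0,35,72)]
K=[(S,246.7,153,0,-120,200),(S,172.8,101.3,0,120,200),(S,247.5,190,0,-120,102),(S,177.5,135.8,0,120,102),
(D,271,162,0,-120,200),(D,313.6,114,0,120,200),(D,269.4,199,0,-120,102)]
PN=[(S,182.5,137.5,-38,35,165),(S,203.8,153,-38,-35,165),(D,271,151.4,-38,-35,165),(D,284,136.8,-38,35,165)]
def W(p,q):
    c,s=np.cos(p[2]),np.sin(p[2]); x,y,z=np.array(q)/1000
    return [p[0]+c*x-s*y,p[1]+s*x+c*y,z]
def res(p,L):
    dy=p[3] if len(p)>3 else 0
    return np.concatenate([proj(a[0],W(p,(a[3],a[4]+1000*dy*(a in PN),a[5])))[0]-a[1:3] for a in L])
for nm,L,p0 in [('holder',H,[.55,-.15,0]),('rack',K+PN,[.65,-.1,0,0])]:
    for sel in (None,S,D):
        LL=[a for a in L if sel is None or a[0] is sel]
        f=least_squares(res,p0,args=(LL,),loss='soft_l1',x_scale=.01)
        print(nm,'all' if sel is None else 'S' if sel is S else 'D',f.x.round(4)); 
        if sel is None: print(f.fun.reshape(-1,2).round(1).tolist())
E
python3 fit.py
```

```text
Traceback (most recent call last):
  File "fit.py", line 20, in <module>
    f=least_squares(res,p0,args=(LL,),loss='soft_l1',x_scale=.01)
  File "fit.py", line 16, in res
    return np.concatenate([proj(a[0],W(p,(a[3],a[4]+1000*dy*(a in PN),a[5])))[0]-a[1:3] for a in L])
                                                             ^^^^^^^
ValueError: The truth value of an array with more than one element is ambiguous. Use a.any() or a.all()
```

```bash
sed -i 's/(a in PN)/(a[5]==165)/' fit.py; python3 fit.py
```

```text
holder all [ 0.4891 -0.2133 -0.29  ]
[[-0.5, 0.1], [-0.2, -0.7], [-0.4, -0.3], [0.2, -0.3], [0.5, -0.3], [0.1, 0.4], [-0.1, -0.7], [-1.7, -0.6], [1.1, -1.0], [1.0, 0.5], [-0.5, 0.4], [-0.4, 1.3], [-0.2, -0.9], [0.1, -0.4], [-0.4, 0.4], [0.1, -0.6], [-0.3, 0.6], [-0.1, -0.1], [-0.4, -0.0]]
holder S [ 0.4884 -0.2136 -0.2921]
holder D [ 0.4896 -0.2129 -0.2882]
rack all [ 6.076e-01 -1.427e-01 -4.043e-01  2.000e-04]
[[0.3, -2.2], [-0.4, -1.9], [0.3, 0.6], [0.3, 1.5], [-0.2, -0.2], [-0.0, -0.4], [-0.6, -0.5], [0.1, 0.0], [-0.3, 0.3], [0.5, 0.0], [0.2, 0.7]]
rack S [ 0.6075 -0.1426 -0.4087  0.    ]
rack D [ 0.6074 -0.1432 -0.3986  0.0009]
```

```bash
python3 -m jog '[[0,0,-2,0,0,0,1],[0,0,-2,0,0,0,1],[-3.4,-2.84,0,0,0,0,1],[-3.4,-2.84,0,0,0,0,1],[-3.4,-2.84,0,0,0,0,1],[-3.4,-2.84,0,0,0,0,1],[-3.4,-2.84,0,0,0,0,1],[-3.3,-2.85,0,0,0,0,1],[0,0,0,0,0,-0.16,1],[0,0,0,0,0,-0.16,1],[0,0,0,0,0,-0.16,1],[0,0,0,0,0,-0.16,1],[0,0,0,0,0,-0.16,1],[0,0,0,0,0,-0.16,1],[0,0,0,0,0,-0.16,1],[0,0,0,0,0,-0.16,1],[0,0,0,0,0,0,1],[0,0,0,0,0,0,1]]' 50
cat >> h.py <<'E'
from scipy.spatial.transform import Rotation as Rn
HP=np.array([.4891,-.2133,-.29]); RK=np.array([.6076,-.1427,-.404])
def W(p,q):
    c,s=np.cos(p[2]),np.sin(p[2]); x,y,z=np.array(q,float)
    return np.array([p[0]+c*x-s*y,p[1]+s*x+c*y,z])
def toolR(yaw): # x back towards robot, y along -y?, z down
    c,s=np.cos(yaw),np.sin(yaw)
    X=np.array([-c,-s,0]);Z=np.array([0,0,-1.]);return np.stack([X,np.cross(Z,X),Z],1)
def delta(P,yaw):
    s=r.read_state();R=Rn.from_quat(s['eef_rot']);
    print('t',s['time'],'pos',np.round(s['ee_pos'],4),'w',round(s['width'],4),'F',np.round(s['ft_force'],2),'M',np.round(s['torque'],2))
    d=R.inv().apply(np.array(P)-s['ee_pos'])*100
    w=(R.inv()*Rn.from_matrix(toolR(yaw))).as_rotvec()
    print('shift cm',d.round(2),'turn',w.round(4))
E
python3 - <<'E'
from h import *
print(W(HP,(-.036,0,.091)));delta(W(HP,(-.036,0,.091)),HP[2])
c=snap('wrist','w1.png')
E
```

```text
time: 3.35
ee_pos: [0.4545, -0.203, 0.2736]
eef_rot: [0.147, 0.989, 0.0, 0.0]
ft_force: [-0.7, -0.1, -0.3]
width: 0.0872
[ 0.45460322 -0.20300572  0.091     ]
t 3.35 pos [ 0.4545 -0.203   0.2736] w 0.0872 F [-0.71 -0.15 -0.27] M [ 0.12 -0.04 -0.03]
shift cm [-0.   -0.   18.26] turn [ 0.0001  0.0002 -0.0044]
```

View pics/w1.png

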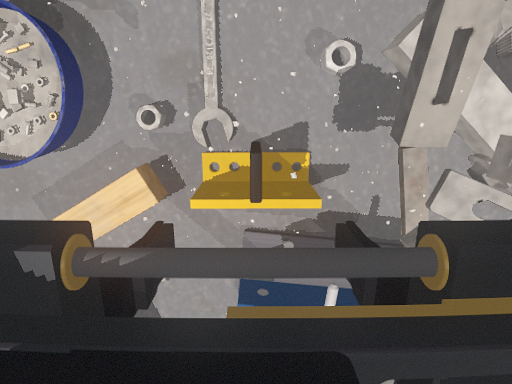

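Run:
```python
from h import *
c=snap('wrist')
for n,q in dict(ribtopfront=(-.062,0,.110),ribbotfront=(-.062,0,.0),TLback=(0,.07,.095),TRback=(0,-.07,.095),SL=(-.048,.07,.006),SR=(-.048,-.07,.006)).items(): print(n,proj(c,W(HP,q)).round(1))
o=cv2.resize(c['frame'][120:220,180:330,::-1],None,fx=5,fy=5,interpolation=cv2.INTER_CUBIC);cv2.imwrite('pics/w1c.png',o)
```

```text
ribtopfront [[252.9 154.5]]
ribbotfront [[253.3 142.9]]
TLback [[318.5 210. ]]
TRback [[188.1 210.5]]
SL [[307. 154.]]
SR [[199.6 154.4]]
```

View pics/w1c.png

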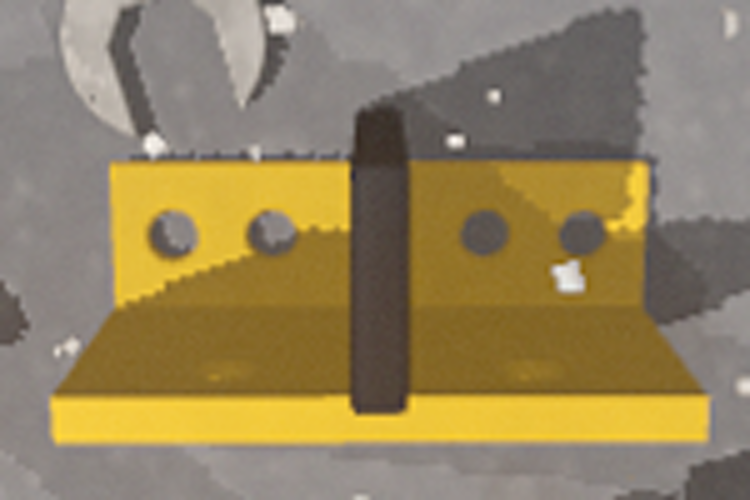

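```bash
python3 -m jog '[[0.1,0.15,4,0,0,-0.004,1],[0,0,4,0,0,0,1],[0,0,4,0,0,0,1],[0,0,3.25,0,0,0,1],[0,0,2,0,0,0,1],[0,0,1,0,0,0,1],[0,0,0,0,0,0,1],[0,0,0,0,0,0,1]]' 50
python3 - <<'E'
from h import *
delta(W(HP,(-.036,0,.091)),HP[2]);c=snap('side','d2.png');c=snap('wrist','w2.png')
E
```

```text
time: 4.45
ee_pos: [0.4546, -0.2015, 0.092]
eef_rot: [0.143, 0.99, -0.0, 0.001]
ft_force: [-0.2, 0.2, 0.4]
width: 0.0871
t 4.45 pos [ 0.4546 -0.2015  0.092 ] w 0.0871 F [-0.25  0.24  0.37] M [ 0.07 -0.06 -0.01]
shift cm [-0.05 -0.15  0.1 ] turn [0.     0.0015 0.0029]
```

View pics/w2.png

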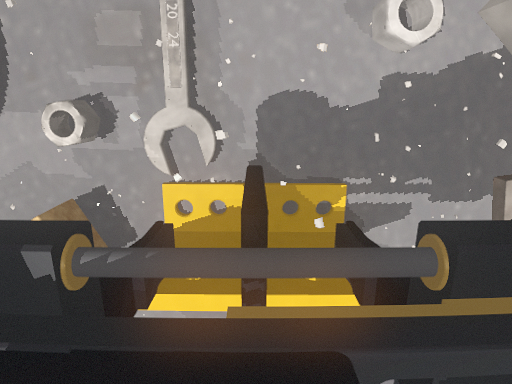

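View pics/d2.png

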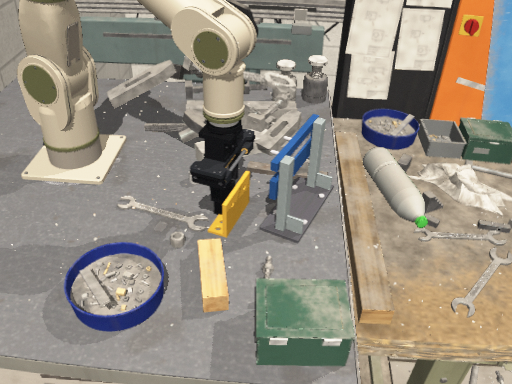

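The wrist view shows the rib at u≈254, midway between the fingers at 160 and 350. I'll close on it.

```bash
python3 -m jog '[[0,0,0,0,0,0,-1],[0,0,0,0,0,0,-1],[0,0,0,0,0,0,-1],[0,0,0,0,0,0,-1],[0,0,0,0,0,0,-1],[0,0,0,0,0,0,-1],[0,0,0,0,0,0,-1],[0,0,0,0,0,0,-1],[0,0,0,0,0,0,-1],[0,0,0,0,0,0,-1],[0,0,0,0,0,0,-1],[0,0,0,0,0,0,-1]]' 50
python3 - <<'E'
from h import *
delta(W(HP,(-.036,0,.091)),HP[2])
E
```

```text
time: 6.05
ee_pos: [0.454, -0.2013, 0.0911]
eef_rot: [0.143, 0.99, -0.0, 0.0]
ft_force: [-0.9, -0.1, 0.2]
width: 0.0116
t 6.05 pos [ 0.454  -0.2013  0.0911] w 0.0116 F [-0.89 -0.15  0.24] M [0.01 0.17 0.  ]
shift cm [-0.11 -0.14  0.01] turn [-0.      0.      0.0031]
```

```bash
python3 -m jog '[[0,0,-1,0,0,0,-1],[0,0,-2,0,0,0,-1],[0,0,-3,0,0,0,-1],[0,0,-2.3,0,0,0,-1],[0,0,-1,0,0,0,-1],[0,0,0,0,0,0,-1],[0,0,0,0,0,0,-1],[0,0,0,0,0,0,-1]]'
python3 - <<'E'
from h import *
delta(W(RK,(-.036-.070,0,.184)),RK[2])
E
```

```text
time: 7.05
ee_pos: [0.4536, -0.2011, 0.1831]
eef_rot: [0.143, 0.99, 0.0, -0.001]
ft_force: [0.3, -0.0, -2.0]
width: 0.0118
t 7.05 pos [ 0.4536 -0.2011  0.1831] w 0.0118 F [ 0.33 -0.04 -1.97] M [ 0.12  0.01 -0.01]
shift cm [-2.6  11.2  -0.09] turn [-0.     -0.0015  0.1173]
```

```bash
python3 -m jog '[[0,1.5,0,0,0,0.02,-1],[-0.3,2,0,0,0,0.02,-1],[-0.5,2,0,0,0,0.02,-1],[-0.5,2,0,0,0,0.02,-1],[-0.5,2,0,0,0,0.02,-1],[-0.5,1,0,0,0,0.017,-1],[-0.3,0.6,0,0,0,0,-1],[0,0,0,0,0,0,-1],[0,0,0,0,0,0,-1],[0,0,0,0,0,0,-1]]'
python3 - <<'E'
from h import *
delta(W(RK,(-.036-.070,0,.184)),RK[2])
for n in ('scene','side','wrist'): snap(n,n+'3.png')
a=cv2.imread('pics/scene3.png'); b=cv2.imread('pics/side3.png')
def crop(im,x0,y0,w,h,s,fn):
    o=cv2.resize(im[y0:y0+h,x0:x0+w],None,fx=s,fy=s,interpolation=cv2.INTER_CUBIC)
    for i in range(0,w,20): cv2.putText(o,str(x0+i),(i*s,10),0,0.35,(0,255,255),1); cv2.line(o,(i*s,12),(i*s,18),(0,255,255),1)
    for i in range(0,h,20): cv2.putText(o,str(y0+i),(0,i*s+4),0,0.35,(0,255,255),1)
    cv2.imwrite('pics/'+fn,o)
crop(a,140,90,130,110,6,'s3.png');crop(b,220,100,110,110,5,'d3.png')
E
```

```text
time: 8.3
ee_pos: [0.5149, -0.1062, 0.1841]
eef_rot: [0.201, 0.98, -0.0, 0.0]
ft_force: [0.5, -0.8, -4.5]
width: 0.0113
t 8.3 pos [ 0.5149 -0.1062  0.1841] w 0.0113 F [ 0.49 -0.81 -4.46] M [0.14 0.04 0.02]
shift cm [0.64 0.29 0.01] turn [-0.0001  0.0001 -0.0005]
```

View pics/s3.png

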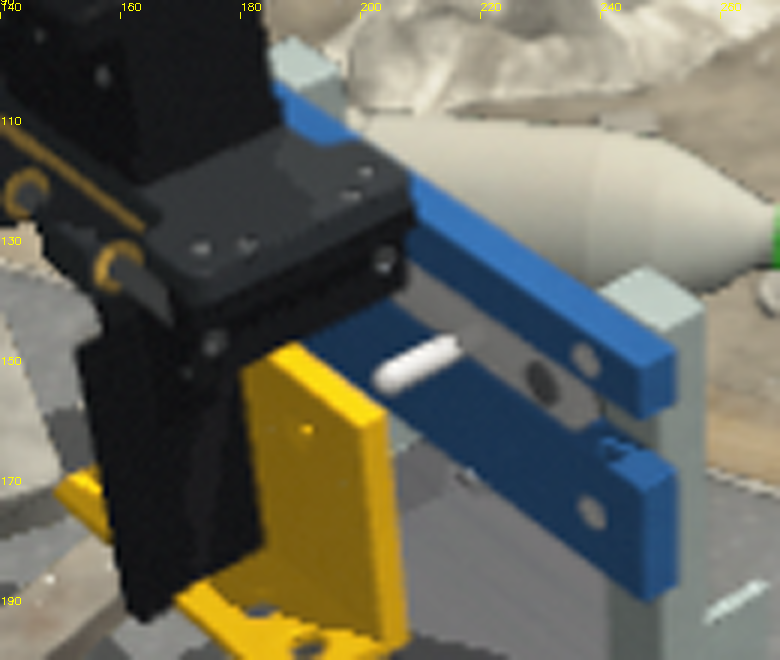

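View pics/d3.png

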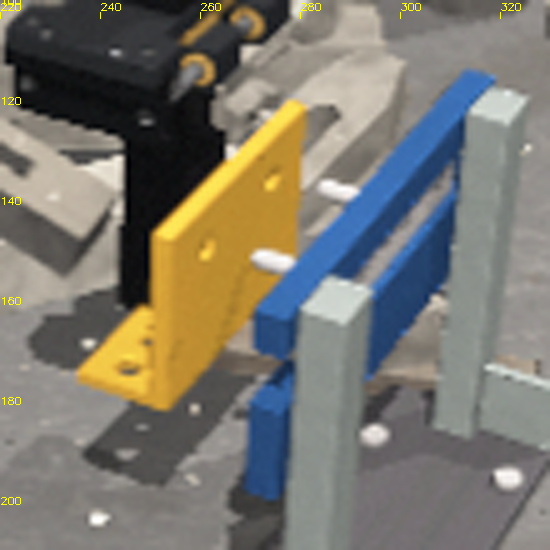

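View pics/wrist3.png

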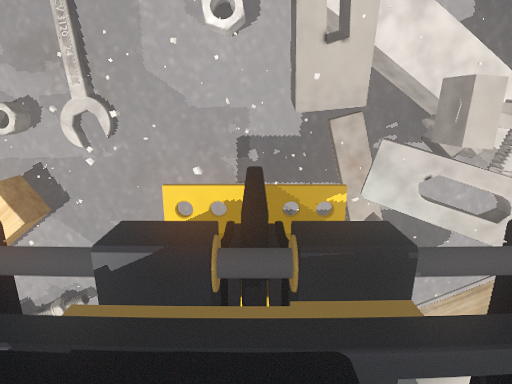

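```bash
cat > fit2.py <<'E'
from h import *
from scipy.optimize import least_squares
S=snap('scene');D=snap('side')
L=[(D,261.4,149.8,0,-35,72),(D,274.4,135.8,0,35,72),(D,254.8,148,0,-70,95),(D,250.4,146.4,-10,-70,95),(D,281.2,121.6,0,70,95),(D,253.6,182,0,-70,0),(D,280,150,0,70,0),(D,235.4,175.6,-48,-70,6),
(S,204.2,158,0,-70,95),(S,200.8,162,-10,-70,95),(S,208,196.3,0,-70,0),(S,149.5,171.7,-48,70,6),(S,163.3,193.7,-62,-2,0)]
def f(p,L): 
    R=Rn.from_euler('ZYX',p[3:6]).as_matrix()
    return np.concatenate([np.r_[proj(a[0],R@(np.array(a[3:])/1000)+p[:3])[0]-a[1:3]] for a in L]+[(p[4:6])/0.01])
for nm,LL in (('all',L),('S',[a for a in L if a[0] is S]),('D',[a for a in L if a[0] is D])):
    q=least_squares(f,[.53,-.12,.093,-.4,0,0],args=(LL,),loss='soft_l1',x_scale=.01)
    p=q.x; print(nm,p.round(4)); 
    if nm=='all': print(q.fun[:-2].reshape(-1,2).round(1).tolist())
    R=Rn.from_euler('ZYX',p[3:6]).as_matrix(); b=R@[0,0,.072]+p[:3]
    c,s=np.cos(RK[2]),np.sin(RK[2]); d=b-[RK[0],RK[1],.165]
    print('holder_back in rack',np.round([c*d[0]+s*d[1],-s*d[0]+c*d[1],d[2]],4),'yaw err',p[3]-RK[2])
    t=np.array(r.read_state()['ee_pos'])-b; c,s=np.cos(p[3]),np.sin(p[3])
    print('tcp in holder',np.round([c*t[0]+s*t[1],-s*t[0]+c*t[1],t[2]],4))
E
python3 fit2.py
```

```text
all [ 0.5495 -0.1214  0.0923 -0.4053 -0.0035 -0.0016]
[[-0.0, -0.3], [0.1, -0.0], [-0.3, 0.3], [0.2, 0.7], [-0.0, -0.4], [0.0, 0.6], [-0.9, 3.9], [0.3, -1.0], [0.4, 0.6], [-0.6, -1.1], [0.6, 0.2], [-0.4, -0.8], [-0.4, -0.2]]
holder_back in rack [-0.0621 -0.0032 -0.0007] yaw err -0.001271157424134084
tcp in holder [-0.0375  0.0007  0.0198]
S [ 0.5615 -0.1117  0.0785 -0.3896  0.0006 -0.0008]
holder_back in rack [-0.0546  0.0104 -0.0145] yaw err 0.014444625605235184
tcp in holder [-0.0452 -0.0122  0.0336]
D [ 0.5495 -0.1199  0.092  -0.4087 -0.0015  0.0016]
holder_back in rack [-0.0625 -0.002  -0.001 ] yaw err -0.004664213871341194
tcp in holder [-0.0371 -0.0006  0.0201]
```

```bash
python3 -m jog '[[0,0.33,-0.03,0,0,0,-1],[-0.5,0,0,0,0,0,-1],[-0.8,0,0,0,0,0,-1],[-0.4,0,0,0,0,0,-1],[0,0,0,0,0,0,-1],[0,0,0,0,0,0,-1],[0,0,0,0,0,0,-1]]'
python3 - <<'E'
from h import *
delta(W(RK,(-.0365-.045,0.0005,.1841)),RK[2])
for n in ('scene','side'): snap(n,n+'4.png')
a=cv2.imread('pics/scene4.png'); b=cv2.imread('pics/side4.png')
def crop(im,x0,y0,w,h,s,fn):
    o=cv2.resize(im[y0:y0+h,x0:x0+w],None,fx=s,fy=s,interpolation=cv2.INTER_CUBIC)
    for i in range(0,w,20): cv2.putText(o,str(x0+i),(i*s,10),0,0.35,(0,255,255),1); cv2.line(o,(i*s,12),(i*s,18),(0,255,255),1)
    for i in range(0,h,20): cv2.putText(o,str(y0+i),(0,i*s+4),0,0.35,(0,255,255),1)
    cv2.imwrite('pics/'+fn,o)
crop(a,150,110,100,80,8,'s4.png');crop(b,250,110,60,60,10,'d4.png')
E
```

```text
time: 9.43
ee_pos: [0.532, -0.1093, 0.1844]
eef_rot: [0.2, 0.98, 0.0, -0.0]
ft_force: [0.2, 0.3, -3.1]
width: 0.0117
t 9.425 pos [ 0.532  -0.1093  0.1844] w 0.0117 F [ 0.23  0.27 -3.13] M [0.13 0.06 0.03]
shift cm [-0.12 -0.05  0.03] turn [ 0.     -0.      0.0003]
```

View pics/s4.png

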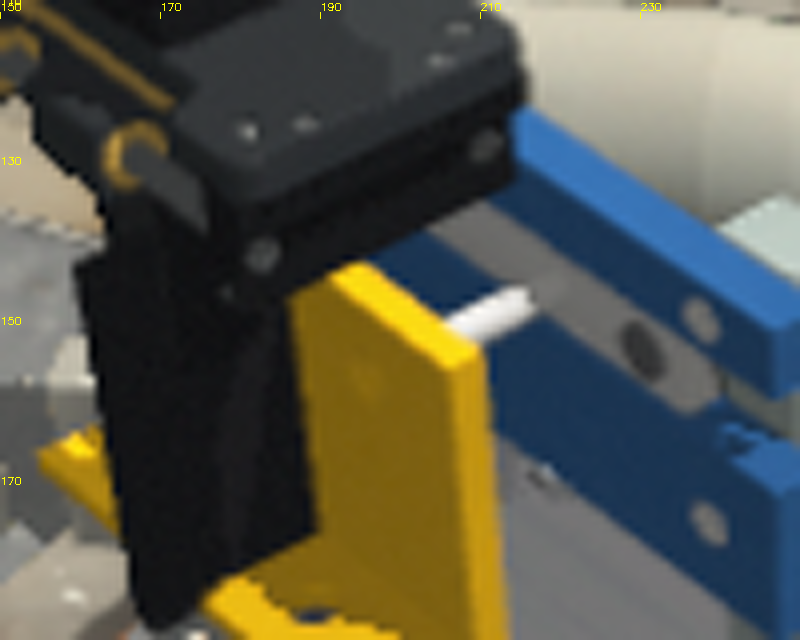

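View pics/d4.png

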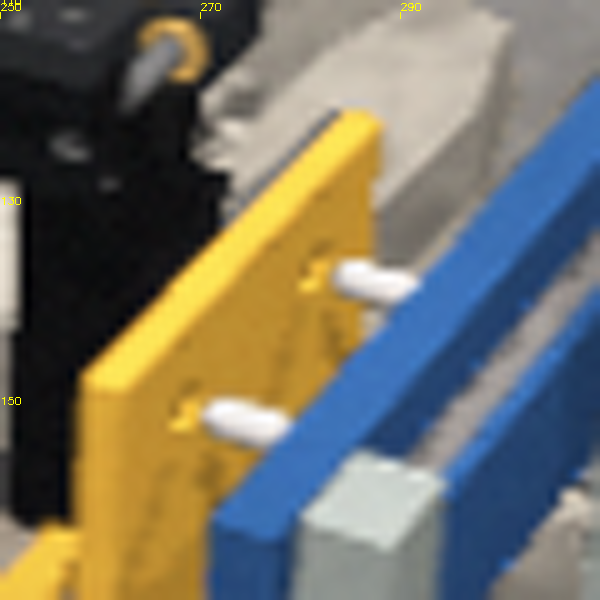

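```bash
python3 -m jog '[[-0.2,0,0,0,0,0,-1],[-0.2,0,0,0,0,0,-1],[0,0,0,0,0,0,-1],[0,0,0,0,0,0,-1]]'
python3 -m jog '[[-0.1,0,0,0,0,0,-1],[-0.1,0,0,0,0,0,-1],[0,0,0,0,0,0,-1],[0,0,0,0,0,0,-1]]'
python3 -c "
from h import *
delta(W(RK,(-.0365-.038,0.0,.1841)),RK[2])"
```

```text
time: 10.02
ee_pos: [0.5357, -0.1109, 0.1843]
eef_rot: [0.201, 0.98, 0.0, -0.0]
ft_force: [-0.4, -0.4, -3.4]
width: 0.0113
time: 10.52
ee_pos: [0.5376, -0.1117, 0.1843]
eef_rot: [0.201, 0.98, 0.0, 0.0]
ft_force: [-0.9, 0.1, -3.4]
width: 0.0118
t 10.525 pos [ 0.5376 -0.1117  0.1843] w 0.0118 F [-0.86  0.05 -3.39] M [0.14 0.09 0.01]
shift cm [-0.21 -0.1   0.02] turn [ 0.     -0.      0.0002]
```

```bash
for i in 1; do python3 -m jog '[[-0.1,0,0,0,0,0,-1],[-0.1,0,0,0,0,0,-1],[0,0,0,0,0,0,-1]]'; done
python3 -m jog '[[-0.1,0,0,0,0,0,-1],[0,0,0,0,0,0,-1],[0,0,0,0,0,0,-1]]'
python3 -m jog '[[-0.1,0,0,0,0,0,-1],[0,0,0,0,0,0,-1],[0,0,0,0,0,0,-1]]'
python3 -c "
from h import *
delta(W(RK,(-.0365-.036,0.0,.1841)),RK[2])"
```

```text
time: 10.9
ee_pos: [0.5395, -0.1125, 0.1844]
eef_rot: [0.201, 0.98, 0.0, 0.0]
ft_force: [0.1, 0.2, -3.0]
width: 0.0117
time: 11.28
ee_pos: [0.5403, -0.1128, 0.1843]
eef_rot: [0.201, 0.98, 0.0, 0.0]
ft_force: [-1.4, 0.6, -3.4]
width: 0.0116
time: 11.65
ee_pos: [0.5413, -0.1132, 0.1843]
eef_rot: [0.201, 0.98, 0.0, 0.0]
ft_force: [-0.4, -0.2, -3.3]
width: 0.0117
t 11.65 pos [ 0.5413 -0.1132  0.1843] w 0.0117 F [-0.35 -0.18 -3.31] M [0.1  0.03 0.01]
shift cm [-0.01 -0.1   0.02] turn [0.0001 0.     0.0002]
```

No contact yet. I'll keep going in 1 mm steps.

```bash
for i in 1; do python3 -m jog '[[-0.1,0,0,0,0,0,-1],[0,0,0,0,0,0,-1]]'|grep -E 'pos|force'; done
python3 -m jog '[[-0.1,0,0,0,0,0,-1],[0,0,0,0,0,0,-1]]'|grep -E 'pos|force'
python3 -m jog '[[-0.1,0,0,0,0,0,-1],[0,0,0,0,0,0,-1]]'|grep -E 'pos|force'
python3 - <<'E'
from h import *
b=snap('side')['frame'][:,:,::-1]
cv2.imwrite('pics/d5.png',cv2.resize(b[110:170,250:310],None,fx=10,fy=10,interpolation=cv2.INTER_CUBIC))
E
```

```text
ee_pos: [0.5423, -0.1137, 0.1844]
ft_force: [0.8, -0.4, -3.7]
ee_pos: [0.5432, -0.1141, 0.1844]
ft_force: [0.8, -0.6, -4.9]
ee_pos: [0.5441, -0.1145, 0.1844]
ft_force: [0.9, 0.2, -3.5]
```

View pics/d5.png

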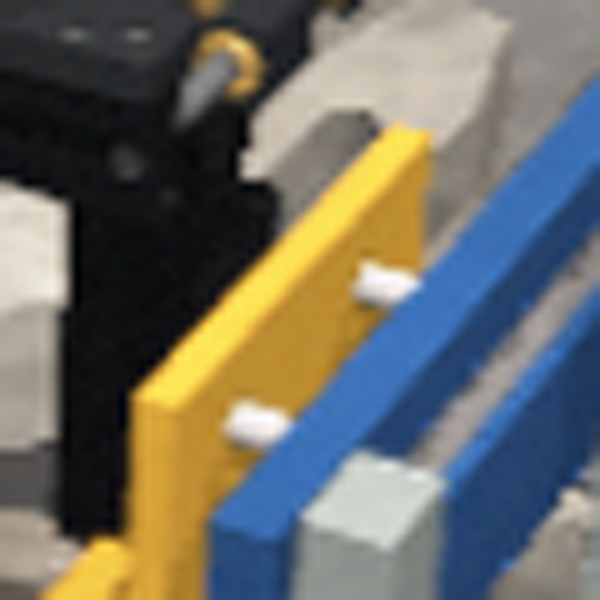

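The pins have entered both holes, at (228,425) and (357,285) in the crop, and there's no contact force. I'll keep pushing in.

```bash
python3 -m jog '[[-0.1,0,0,0,0,0,-1],[-0.1,0,0,0,0,0,-1],[0,0,0,0,0,0,-1]]'|grep -E 'pos|force'
python3 -m jog '[[-0.1,0,0,0,0,0,-1],[-0.1,0,0,0,0,0,-1],[0,0,0,0,0,0,-1]]'|grep -E 'pos|force'
python3 -m jog '[[-0.1,0,0,0,0,0,-1],[-0.1,0,0,0,0,0,-1],[0,0,0,0,0,0,-1]]'|grep -E 'pos|force'
```

```text
ee_pos: [0.546, -0.1153, 0.1844]
ft_force: [-0.9, 0.5, -4.2]
ee_pos: [0.5478, -0.116, 0.1844]
ft_force: [0.2, -0.3, -3.2]
ee_pos: [0.5496, -0.1168, 0.1844]
ft_force: [0.6, -0.3, -2.9]
```

```bash
python3 -m jog '[[-0.1,0,0,0,0,0,-1],[-0.1,0,0,0,0,0,-1],[-0.1,0,0,0,0,0,-1],[0,0,0,0,0,0,-1]]'|grep -E 'pos|force'
python3 -m jog '[[-0.1,0,0,0,0,0,-1],[-0.1,0,0,0,0,0,-1],[-0.1,0,0,0,0,0,-1],[0,0,0,0,0,0,-1]]'|grep -E 'pos|force'
python3 -m jog '[[-0.1,0,0,0,0,0,-1],[-0.1,0,0,0,0,0,-1],[-0.1,0,0,0,0,0,-1],[0,0,0,0,0,0,-1]]'|grep -E 'pos|force'
python3 - <<'E'
from h import *
delta(W(RK,(-.0365,0.0,.1841)),RK[2])
c=snap('wrist','w6.png')
b=snap('side')['frame'][:,:,::-1]; a=snap('scene')['frame'][:,:,::-1]
cv2.imwrite('pics/d6.png',np.hstack([cv2.resize(b[110:190,250:310],None,fx=6,fy=6,interpolation=cv2.INTER_CUBIC),cv2.resize(a[120:200,160:230],None,fx=6,fy=6,interpolation=cv2.INTER_CUBIC)]))
E
```

```text
ee_pos: [0.5524, -0.118, 0.1844]
ft_force: [-0.2, -0.7, -3.9]
ee_pos: [0.5551, -0.1192, 0.1844]
ft_force: [-1.2, -0.7, -3.0]
ee_pos: [0.5579, -0.1204, 0.1843]
ft_force: [0.1, -0.1, -2.5]
t 15.075 pos [ 0.5579 -0.1204  0.1843] w 0.0114 F [ 0.13 -0.11 -2.53] M [ 0.14  0.1  -0.01]
shift cm [-1.8  -0.1   0.02] turn [0.0001 0.0001 0.0002]
```

View pics/d6.png

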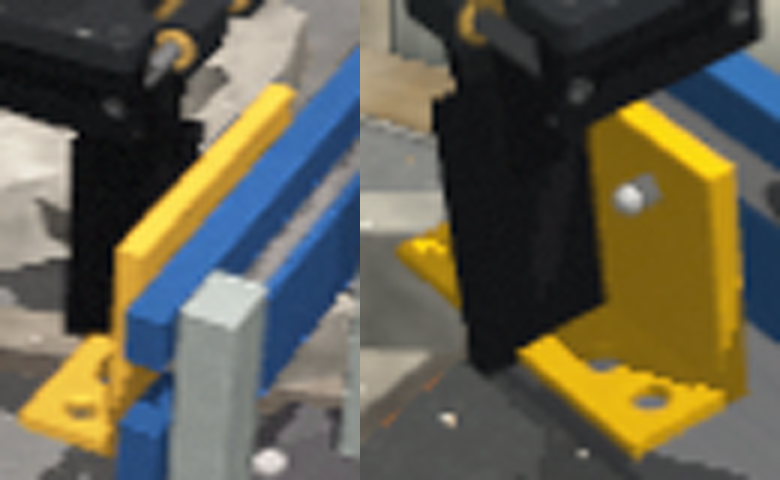

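View pics/w6.png

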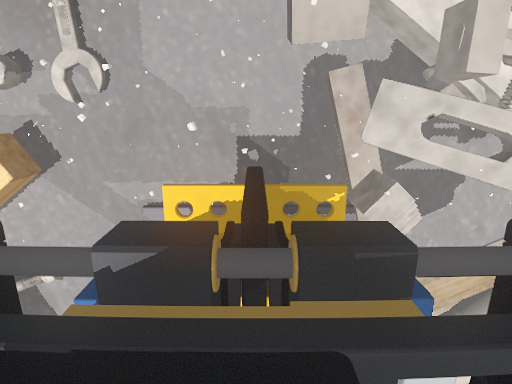

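The right pin pokes through the plate in the scene view, at crop (630,197), and there's no contact force. About 18 mm to go.

```bash
python3 -m jog '[[-0.1,0,0,0,0,0,-1],[-0.1,0,0,0,0,0,-1],[-0.1,0,0,0,0,0,-1],[0,0,0,0,0,0,-1]]'|grep -E 'pos|force'
python3 -m jog '[[-0.1,0,0,0,0,0,-1],[-0.1,0,0,0,0,0,-1],[-0.1,0,0,0,0,0,-1],[0,0,0,0,0,0,-1]]'|grep -E 'pos|force'
python3 -m jog '[[-0.1,0,0,0,0,0,-1],[-0.1,0,0,0,0,0,-1],[-0.1,0,0,0,0,0,-1],[0,0,0,0,0,0,-1]]'|grep -E 'pos|force'
python3 -m jog '[[-0.1,0,0,0,0,0,-1],[-0.1,0,0,0,0,0,-1],[-0.1,0,0,0,0,0,-1],[0,0,0,0,0,0,-1]]'|grep -E 'pos|force'
```

```text
ee_pos: [0.5607, -0.1215, 0.1844]
ft_force: [0.9, 0.8, -3.1]
ee_pos: [0.5634, -0.1227, 0.1844]
ft_force: [-0.0, 0.8, -3.5]
ee_pos: [0.5662, -0.1239, 0.1844]
ft_force: [0.4, 0.7, -3.1]
ee_pos: [0.5689, -0.1251, 0.1843]
ft_force: [-0.1, 0.6, -3.6]
```

```bash
python3 -m jog '[[-0.1,0,0,0,0,0,-1],[0,0,0,0,0,0,-1]]'|grep -E 'pos|force'
python3 -m jog '[[-0.1,0,0,0,0,0,-1],[0,0,0,0,0,0,-1]]'|grep -E 'pos|force'
python3 -m jog '[[-0.1,0,0,0,0,0,-1],[0,0,0,0,0,0,-1]]'|grep -E 'pos|force'
python3 -m jog '[[-0.05,0,0,0,0,0,-1],[0,0,0,0,0,0,-1]]'|grep -E 'pos|force'
python3 -c "
from h import *
delta(W(RK,(-.0365,0.0,.1841)),RK[2])"
```

```text
ee_pos: [0.5698, -0.1255, 0.1844]
ft_force: [-0.4, 0.0, -4.1]
ee_pos: [0.5708, -0.1258, 0.1844]
ft_force: [-0.3, 0.2, -3.0]
ee_pos: [0.5717, -0.1263, 0.1844]
ft_force: [-0.2, 0.3, -3.0]
ee_pos: [0.5721, -0.1264, 0.1844]
ft_force: [0.2, 0.5, -3.6]
t 18.225 pos [ 0.5721 -0.1264  0.1844] w 0.0119 F [ 0.2   0.45 -3.55] M [0.1  0.03 0.01]
shift cm [-0.25 -0.1   0.03] turn [0.     0.0001 0.0002]
```

Now 0.5 mm steps until I feel contact with the rails.

```bash
python3 -m jog '[[-0.05,0,0,0,0,0,-1],[0,0,0,0,0,0,-1]]'|grep -E 'pos|force'
python3 -m jog '[[-0.05,0,0,0,0,0,-1],[0,0,0,0,0,0,-1]]'|grep -E 'pos|force'
python3 -m jog '[[-0.05,0,0,0,0,0,-1],[0,0,0,0,0,0,-1]]'|grep -E 'pos|force'
python3 -m jog '[[-0.05,0,0,0,0,0,-1],[0,0,0,0,0,0,-1]]'|grep -E 'pos|force'
```

```text
ee_pos: [0.5723, -0.1266, 0.1843]
ft_force: [-2.0, -0.0, -1.8]
ee_pos: [0.5725, -0.1267, 0.1842]
ft_force: [-4.9, 0.7, -1.0]
ee_pos: [0.5725, -0.1267, 0.1842]
ft_force: [-7.9, 1.8, 1.1]
ee_pos: [0.5725, -0.1267, 0.1842]
ft_force: [-11.4, 2.9, 2.7]
```

```bash
python3 -m jog '[[0.1,0,0,0,0,0,-1],[0,0,0,0,0,0,-1]]'|grep -E 'pos|force'
python3 - <<'E'
from h import *
delta(W(RK,(-.0365,0.0,.1841)),RK[2])
b=snap('side')['frame'][:,:,::-1]; a=snap('scene')['frame'][:,:,::-1]
cv2.imwrite('pics/d7.png',np.hstack([cv2.resize(b[105:195,255:315],None,fx=6,fy=6,interpolation=cv2.INTER_CUBIC),cv2.resize(a[115:205,165:235],None,fx=6,fy=6,interpolation=cv2.INTER_CUBIC)]))
E
```

```text
ee_pos: [0.5725, -0.1267, 0.1843]
ft_force: [-5.8, 2.0, -1.5]
t 19.475 pos [ 0.5725 -0.1267  0.1843] w 0.0115 F [-5.78  2.   -1.52] M [0.28 1.21 0.18]
shift cm [-0.2  -0.09  0.02] turn [-0.0002 -0.001   0.0003]
```

View pics/d7.png

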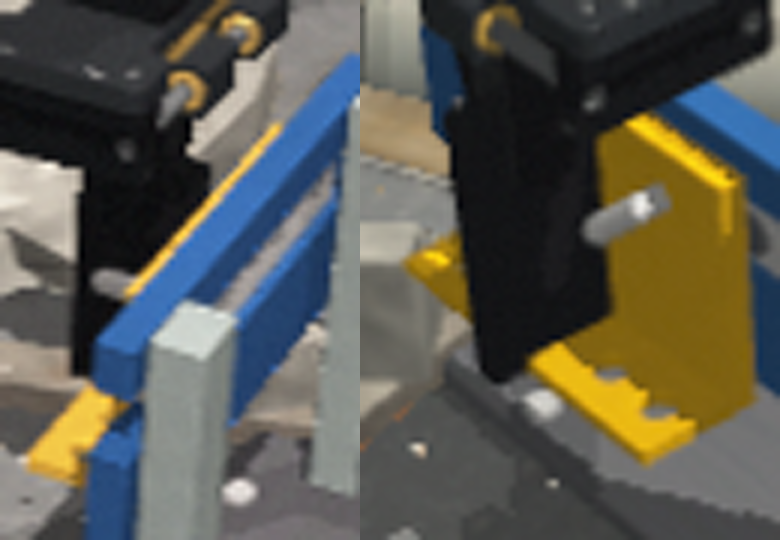

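The holder is flush with contact at about 6 N. Next I'll lower it gently onto the pins, watching Fz.

```bash
python3 -m jog '[[0,0,0.05,0,0,0,-1],[0,0,0,0,0,0,-1]]'|grep -E 'pos|force'
python3 -m jog '[[0,0,0.05,0,0,0,-1],[0,0,0,0,0,0,-1]]'|grep -E 'pos|force'
python3 -m jog '[[0,0,0.03,0,0,0,-1],[0,0,0,0,0,0,-1]]'|grep -E 'pos|force'
```

```text
ee_pos: [0.5726, -0.1265, 0.1838]
ft_force: [-5.9, 1.2, -0.9]
ee_pos: [0.5726, -0.1264, 0.1833]
ft_force: [-5.0, 1.3, -1.2]
ee_pos: [0.5726, -0.1264, 0.1831]
ft_force: [-6.4, 1.9, 0.5]
```

```bash
python3 -m jog '[[0,0,0.03,0,0,0,-1],[0,0,0,0,0,0,-1]]'|grep -E 'pos|force'
python3 -m jog '[[0,0,0.03,0,0,0,-1],[0,0,0,0,0,0,-1]]'|grep -E 'pos|force'
```

```text
ee_pos: [0.5726, -0.1263, 0.1828]
ft_force: [-5.2, 1.3, -0.1]
ee_pos: [0.5726, -0.1263, 0.1826]
ft_force: [-5.8, 1.4, 0.5]
```

```bash
python3 -m jog '[[0,0,0.03,0,0,0,-1],[0,0,0,0,0,0,-1]]'|grep -E 'pos|force'
python3 -m jog '[[0,0,0.03,0,0,0,-1],[0,0,0,0,0,0,-1]]'|grep -E 'pos|force'
```

```text
ee_pos: [0.5727, -0.1263, 0.1826]
ft_force: [-7.6, 1.9, 2.7]
ee_pos: [0.5727, -0.1263, 0.1825]
ft_force: [-8.0, 2.1, 5.4]
```

Now resting on the pins. I'll relax the downward press, then open the jaws only to about 22 mm so the fingers stay clear of the pins.

```bash
python3 -m jog '[[0,0,-0.04,0,0,0,-1],[0,0,0,0,0,0,-1]]'|grep -E 'pos|force'
python3 -m jog '[[0,0,0,0,0,0,-0.5],[0,0,0,0,0,0,-0.5],[0,0,0,0,0,0,-0.5],[0,0,0,0,0,0,-0.5],[0,0,0,0,0,0,-0.5],[0,0,0,0,0,0,-0.5]]'
python3 - <<'E'
from h import *
c=snap('wrist','w8.png')
b=snap('side')['frame'][:,:,::-1]; a=snap('scene')['frame'][:,:,::-1]
cv2.imwrite('pics/d8.png',np.hstack([cv2.resize(b[105:195,255:315],None,fx=6,fy=6,interpolation=cv2.INTER_CUBIC),cv2.resize(a[115:205,165:235],None,fx=6,fy=6,interpolation=cv2.INTER_CUBIC)]))
E
```

```text
ee_pos: [0.5727, -0.1263, 0.1826]
ft_force: [-7.1, 2.9, 2.2]
time: 22.32
ee_pos: [0.573, -0.1268, 0.1823]
eef_rot: [0.201, 0.98, 0.0, 0.0]
ft_force: [0.1, 0.5, -0.5]
width: 0.0217
```

View pics/d8.png

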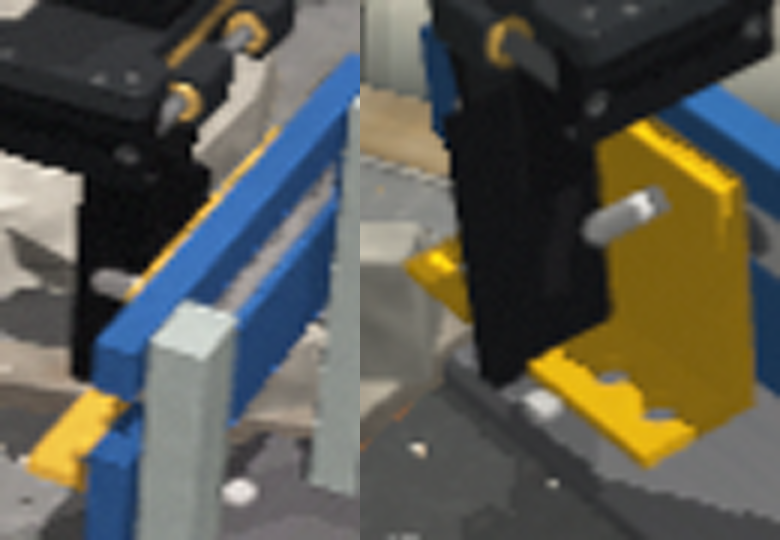

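View pics/w8.png

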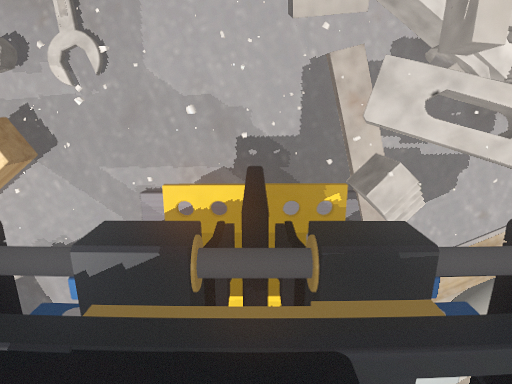

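The fingers are open on both sides of the rib, the wrist force is near zero and the holder hasn't moved. I'll withdraw straight up.

```bash
python3 -m jog '[[0,0,-0.5,0,0,0,-0.5],[0,0,-1,0,0,0,-0.5],[0,0,-1,0,0,0,-0.5],[0,0,-2,0,0,0,-0.5],[0,0,-3,0,0,0,-0.5],[0,0,-4,0,0,0,-0.5],[3,0,-2,0,0,0,-0.5],[3,0,0,0,0,0,-0.5],[0,0,0,0,0,0,-0.5],[0,0,0,0,0,0,-0.5]]'
python3 - <<'E'
from h import *
c=snap('wrist','w9.png')
b=snap('side')['frame'][:,:,::-1]; a=snap('scene')['frame'][:,:,::-1]
cv2.imwrite('pics/side9.png',b);cv2.imwrite('pics/scene9.png',a)
cv2.imwrite('pics/d9.png',np.hstack([cv2.resize(b[105:195,255:315],None,fx=6,fy=6,interpolation=cv2.INTER_CUBIC),cv2.resize(a[115:205,165:235],None,fx=6,fy=6,interpolation=cv2.INTER_CUBIC)]))
E
```

```text
time: 23.72
ee_pos: [0.5182, -0.1035, 0.3177]
eef_rot: [0.201, 0.98, -0.0, 0.0]
ft_force: [0.5, 0.2, -0.2]
width: 0.0217
```

View pics/d9.png

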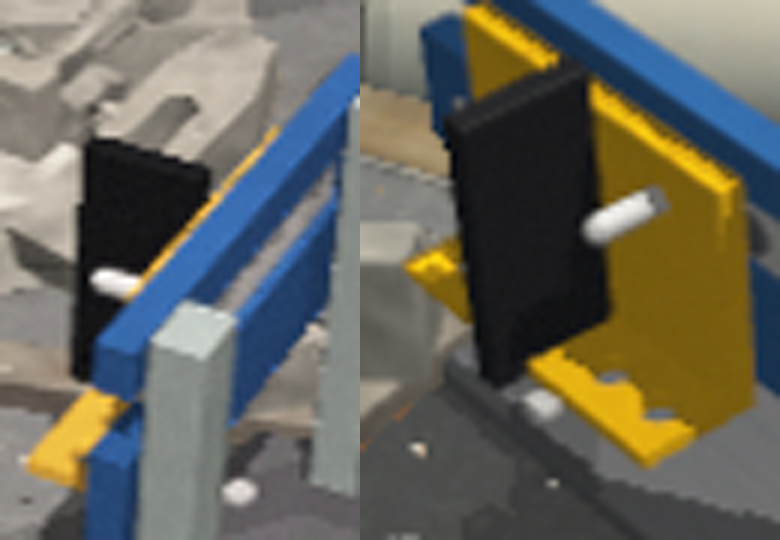

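View pics/w9.png

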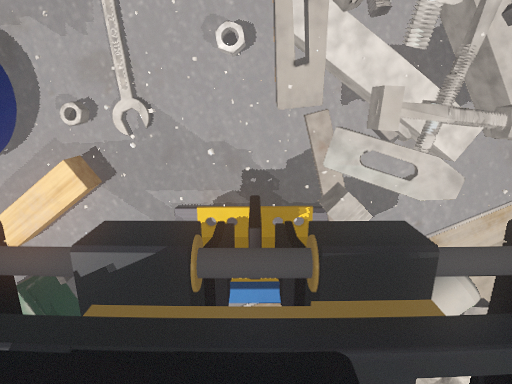

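View pics/scene9.png

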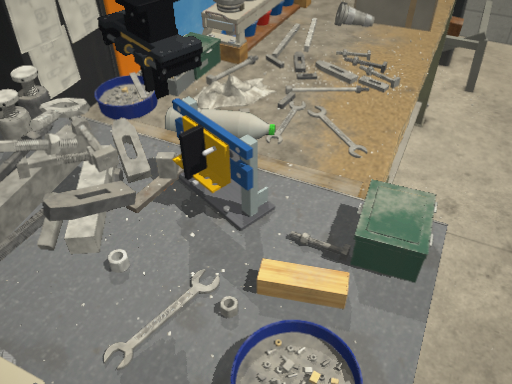

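Run:
```python
src=open('fit2.py').read()
i=src.index('L=[');j=src.index('def f')
new='''L=[(S,228.8,145,0,-70,95),(S,225.8,147.5,-10,-70,95),(S,230.5,182.2,0,-70,0),(S,180,135,-62,6,110),(S,203.7,127,-10,-6,110),(S,213.7,192.8,-48,-70,0),(S,172.5,159.2,-48,70,6),(S,186.7,179.2,-62,-6,0),(S,183.3,115.8,-10,70,95),
(D,269.7,128,-62,-3,110),(D,267.5,168,-62,-6,0),(D,259.7,182,-48,-70,6)]
'''
src=src[:i]+new+src[j:]
src=src.replace('/0.01])','/0.05])')
exec(src)
for t in ['wood','tbolt']: print(t,[(d['score'],np.round(d['rect'])) for d in r.search_frame(S,t)[:1]])
print(r.read_state()['time'])
```

```text
all [ 0.6089 -0.1402  0.0894 -0.4096  0.0049  0.009 ]
[[0.6, 0.2], [-0.5, -0.2], [0.4, 0.3], [-1.2, -1.3], [0.7, -0.9], [-1.5, 0.2], [-0.1, -1.6], [1.1, 0.9], [-0.5, 0.5], [-0.2, 1.1], [-0.6, 0.4], [0.4, 0.0]]
holder_back in rack [ 0.0005  0.0021 -0.0036] yaw err -0.005616031370546282
tcp in holder [-0.0982 -0.0018  0.1555]
S [ 0.6183 -0.1335  0.0799 -0.3923  0.0074  0.0105]
holder_back in rack [ 0.0068  0.0119 -0.0131] yaw err 0.011740258724264763
tcp in holder [-0.1046 -0.0098  0.165 ]
D [ 0.6099 -0.1595  0.1032 -0.4368 -0.0019  0.0106]
holder_back in rack [ 0.0086 -0.0153  0.0102] yaw err -0.03283026351790841
tcp in holder [-0.1068  0.0127  0.1417]
wood [(0.66, array([256., 258., 350., 308.]))]
tbolt [(0.59, array([292., 232., 348., 263.]))]
24.075
```

```bash
python3 -c "
from bench import r
print(r.close_job())"
```

```text
the job is handed in; nothing more can be done
None
```

The yellow holder hangs on the blue rack with both pins through its holes. I handed the job in at about 24 s of the 72 s allowed, and no verdict was reported.

**What I did:** I gripped the holder by its rib, lifted it and lined it up using the side and scene cameras. I then slid it onto the pins in steps of 3 mm or less. The wrist force showed no contact until the holder met the rails, where it peaked at about 12 N against the 25 N limit. I backed off to about 6 N and lowered it about 1.8 mm, where it settled on the pins (about 5 N upward). I then opened the jaws to 22 mm and withdrew straight up.

**Last checks:**
- **Holder position:** the fit to both cameras puts its back 0.5 mm from the rails' plane, 2 mm sideways and 3.6 mm low. It is tilted about 0.01 rad and turned 0.006 rad from parallel. From the arm's readings I'd expect it only about 2 mm low.
- **Camera disagreement:** fits from one camera alone gave errors of about 10 to 15 mm sideways and in height, because too few corners were visible to each. I relied on the combined fit, the forces and the pictures.
- **Pins:** I saw the right pin pass through the plate. The left pin was hidden behind the rib in the last pictures, but the side view showed it entering its hole.
- **Surroundings:** the wood block and T-bolt were found where they started, within a few pixels. The arm is clear, with a wrist force near zero.

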